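Lean the photo frame and the baby-camera tablet against the window wall

ROBOT

A 6-joint arm with a two-finger parallel gripper is mounted at the origin on the work surface. World frame = base frame: x ahead of the robot, y to its left, z up, the work surface at z = 0. Lengths are in m, angles in rad, forces in N, time in s.
With the tool pointing down it reaches from about 0.35 to 0.975 m from the base axis. Payload 17.4 kg.
Tool frame: the origin (TCP) lies midway between the tips of the shut fingers; the grasp point (between the pads) lies 19 mm behind it; z points along the fingers, y is the line along which they close (so a half turn about z gives the same grasp; the last joint's range is limited). The gripper opens to 85 mm and grips with 20 to 120 N. Pads are 22 mm wide; open, the fingers measure 114 mm over their backs; the gripper's body (76 mm by 85 mm) begins 54 mm behind the grasp point. The pads swing forward as they close: fully open they stand 13 mm farther back than shut.
Start: joints at [-1.285, 0.116, 1.442, -0, 1.584, -0.038], TCP at [0.215, -0.64, 0.231] pointing down, gripper open.
Joint ranges: [-2.83, 2.83], [-0.83, 2.19], [0.07, 2.5], [-1.14, 4.28], [0.01, 3], [-2.97, 2.97]. Speed limits (rad/s): [1.89, 1.89, 2.22, 3.14, 3.14, 3.14].

INTERFACE

Orientations are given as [roll, pitch, yaw] about the fixed x, y, z axes, in that order (R = Rz(yaw) Ry(pitch) Rx(roll)).
In Python, from bench import bot gives the robot as it stands.
- The arm moves only by the tool apply_moves, never from a script. Its argument "series" is a list of rows, each a list of 4 numbers: the shift along the world's x, y, z each as a share of 0.1 m, from -1 to 1, then the turn about the world's z as a share of 45 degrees, from -1 to 1. A call has exactly 8 rows; each row is the pose to reach, as a shift and turn from the pose commanded when the call began; what a row does not reach only later rows make up. A row lasts 1/10 s, in which the tool goes at most 50 mm and 8.59 degrees, less where a joint would pass 70% of its speed; a pose out of reach is approached as far as the arm can. A call with a number of a shift or a turn outside -1 to 1 is refused whole. A call with a gripper value outside its range is refused whole. "gripper" is the closure in counts, from 0 (fully open) to 255 (shut), set as the call begins (left out, the last holds). The fingers move at their own pace and stop on an object; "grip_force" is the grip in N (left out, the last holds). Time passes only in rows, so rows that repeat a pose let the fingers close, or fill a call up. It gives the time, the measured TCP pose, the force, the opening and the grip force at its end, in the units of the state.
- bot.get_obs(): the state, without advancing time (a new reading comes with each control period).
- bot.snapshot(name): name is "side" or "top"; returns the picture (420x560x3 uint8, red, green, blue); there is no depth.
- bot.calibration(name): a dict with "mtx" (3x3 intrinsics, pixels), "camera_from_world" (4x4, takes a point from world to camera coordinates). Camera axes: x right, y up, looking along -z (the intrinsics and any distortion apply to the point x, -y, -z); pixel columns grow to the right and rows downward; lengths in m; the calibration is good to about 2 mm. A picture is of the moment at which its call begins. calibration takes no time and is no camera call.
- bot.job_done(): hands the job in; it is judged then, once.
The state is a dict: "clock": time; "joints": joint angles; "qd": joint speeds; "joint_efforts": joint torques, N m; "ee_pos": TCP position; "eef_rot": TCP orientation; "force": force on the tool from outside, world axes, zero at the start; "torque": the same for the moment, N m; "width": finger opening in m; "grip_force": force on a finger pad.
Only numpy, scipy, OpenCV 4.12 (cv2) and the standard library are available. Lean on these libraries where they do the work, as an engineer would, in place of code of your own. Each camera call takes 0.05 s, during which the arm holds its last target. There are 200 camera calls.

TASK

Take the photo frame and the tablet out of the little book rack and lean them side by side against the low wall under the window, in the space between the glass jar and the sterilizer box: the frame on the jar's side, the tablet on the sterilizer's side. Each must stand upright on the dresser top, picture or screen to the room, resting flat against the wall and leaning back 10 to 20 degrees so that it stays, without touching the other one or its neighbours. Set them down gently, not dropped, and leave everything else where it is.

Things in the scene. Friction and masses are not known exactly. Their poses are not given: they have to be found in the camera images.
- frame: Dark wooden portrait photo frame with a seaside picture, 140 wide (y) x 190 high (z) x 16 thick (x), about 0.3 kg, all solid. Origin: middle of its lower rear edge. Local x points out of its back, y along its width, z up along its back; so the picture side is the plane x = -16 mm, and seen from the picture side +y is left. It starts upright in one of the rack's two slots, picture to the rack's front, leaning back 12 degrees on a rack panel.
- tablet: Tablet in a turquoise bumper with a dark screen, 115 wide (y) x 180 high (z) x 12 thick (x), about 0.35 kg. Origin: middle of its lower rear edge. Axes as for the frame; the screen side is the plane x = -12 mm. It starts in the other slot of the rack, screen to the rack's front, leaning back 12 degrees.
- window_wall: The fixed low wall under the window at the far side of the dresser top, plain plaster with a flat grey sill flush with its face, 130 high above the dresser top, 1500 long (y), 160 deep (x). Origin: foot of its room-side face, middle of its length. Local x points into the wall (away from the room), y along it, z up; the face is the plane x = 0. An aluminium window track stands on the sill from 100 to 150 behind the face and rises to 154.
- rack: Fixed light wooden book rack with two slots. Base board 136 (x) x 120 (y) x 10 high, origin at the middle of its underside, front to local -x. Two back panels, 120 wide, 6 thick and 85 high (so reaching 93 above the dresser top), cant back 12 degrees (tops to +x); their front faces meet the base's top at x = -35 and x = +37. A lip 22 high closes the front at x = -65. The frame and the tablet stand on the base, one before each panel.
- jar: Glass jar of cotton balls with a wooden lid and knob, 84 diameter, 122 high, origin at the middle of its underside; stands by the wall. Bystander.
- sterilizer: White UV sterilizer box with a turquoise press button on top, 84 deep (x) x 110 wide (y) x 100 high, origin at the middle of its underside; stands by the wall, roughly square to it. Bystander.
- bottle: Tall lotion bottle with a pump head, 64 diameter, 215 high, its spout reaching 36 from the axis, origin at the middle of its underside. Stands on the dresser top before the free space at the wall, between rack and tray. Bystander.
- tray: Fixed white tray with a rattan rim, 155 (x) x 130 (y) x 27 high, origin at the middle of its underside. Holds two pacifiers and a ring dish, none higher than 50 above the dresser top.
- pacifier: Turquoise pacifier lying teat up in the tray, 42 diameter, 43 high, origin at the middle of its underside. Bystander.
- spare: Spare clear pacifier of the same size in the tray. Bystander.
- dish: Steel ring dish in the tray, 68 diameter, 16 high, origin at the middle of its underside. Bystander.

How it is judged:
At the end, for the whole second after the job is handed in: Both stand on the dresser top (within 6 mm), upright, leaning back 6 to 25 deg, picture and screen to the room, resting on the wall, square to it within 7 deg, between jar and sterilizer, frame on the jar's side, touching neither each other nor jar, sterilizer or bottle; released, at rest (height (world z) of each of frame, tablet below 0.006 m and angle between each of frame, tablet's own z axis and vertical below 0.44 rad and angle between each of frame, tablet's own x axis and vertical above 1.676 rad and angle between the y axis of each of frame, tablet and the y axis of window_wall, either way round below 0.12 rad and contact force between each of frame, tablet and window_wall above 0.05 N and x of each of frame, tablet in the frame of window_wall below 0 m and ((y of jar in the frame of window_wall above 0 m and y of jar in the frame of frame above 0 m and y of frame in the frame of tablet above 0 m and y of sterilizer in the frame of tablet below 0 m) or (y of jar in the frame of window_wall below 0 m and y of jar in the frame of frame below 0 m and y of frame in the frame of tablet below 0 m and y of sterilizer in the frame of tablet above 0 m)) and contact force between frame and tablet below 0.01 N and contact force between each of frame, tablet and jar below 0.01 N and contact force between each of tablet, frame and sterilizer below 0.01 N and contact force between each of frame, tablet and bottle below 0.01 N and linear speed of each of frame, tablet below 0.01 m/s).
It fails at once if the jar, sterilizer or bottle is shifted more than 20 mm or tipped (distance of any of jar, sterilizer, bottle from where it was at the start of the episode above 0.02 m or angle between any of jar, sterilizer, bottle's own z axis and vertical above 0.35 rad).
It fails at once if the pacifiers or the ring dish are shifted more than 20 mm (distance of any of pacifier, spare, dish from where it was at the start of the episode above 0.02 m).
It fails at once if the frame or the tablet is dropped (falls free with its lower edge more than 15 mm above the dresser top) or banged against the wall (over 60 N) ((height (world z) of frame above 0.015 m and contact force between frame and anything else below 0.01 N and linear speed of frame above 0.15 m/s) or (height (world z) of tablet above 0.015 m and contact force between tablet and anything else below 0.01 N and linear speed of tablet above 0.15 m/s) or contact force between any of frame, tablet and window_wall above 60 N).
It also fails if it takes over 70 s, if anything falls off the work surface, if the arm or the gripper's body presses on something with over 40 N, if the wrist force passes 120 N, or if a joint passes its speed limit or range.

## Working session

There is one attempt and no reset: what is moved stays moved. The work goes in short steps, Python scripts to look and compute and a tool call to move; the robot and the scene stay as the last step left them, time stands still between calls to the robot, and variables do not carry over. Pictures are saved under pics/ and viewed, at most 10 in all, crops included, and the job is handed in when it is done.

Besides the shell and the picture viewer there is one more tool, called after ">>>" by a JSON object that holds its "method" and its "body". apply_moves: Moves the arm, as the interface text tells. Its arguments: {"type":"object","properties":{"series":{"type":"array"},"gripper":{"type":"number"},"grip_force":{"type":"number"}},"required":["series"]}

```bash
mkdir -p pics
python3 - <<'E'
from bench import bot
import cv2
for n in("side","top"):
    cv2.imwrite(f"pics/{n}0.png",bot.snapshot(n)[:,:,::-1]); c=bot.calibration(n); print(n,c["mtx"].round(1).tolist(),c["camera_from_world"].round(3).tolist(),[k for k in c])
print(bot.get_obs())
E
```

```text
side [[527.0, 0.0, 278.9], [0.0, 527.0, 210.9], [0.0, 0.0, 1.0]] [[-0.996, -0.087, -0.023, 0.537], [0.034, -0.599, 0.8, -0.047], [-0.083, 0.796, 0.599, -1.023], [0.0, 0.0, 0.0, 1.0]] ['mtx', 'camera_from_world']
top [[384.4, 0.0, 278.6], [0.0, 384.4, 212.8], [0.0, 0.0, 1.0]] [[-0.003, -1.0, -0.029, 0.017], [0.991, -0.007, 0.132, -0.538], [-0.132, -0.028, 0.991, -0.746], [0.0, 0.0, 0.0, 1.0]] ['mtx', 'camera_from_world']
{'clock': 0.1, 'joints': array([-1.28482205e+00,  1.16439279e-01,  1.44219003e+00,  4.83156634e-06,
        1.58400336e+00, -3.78251602e-02]), 'qd': array([-4.44773579e-05,  1.23338239e-04, -2.45401135e-03,  3.58083968e-04,
        9.65729228e-04,  3.36725258e-04]), 'joint_efforts': array([ 2.04533018e-03, -7.33664131e+01, -6.33787823e+01,  9.61251976e-05,
        5.32473103e-03, -3.33016260e-05]), 'ee_pos': array([ 0.2146945 , -0.63976851,  0.23064038]), 'eef_rot': array([-3.14055356e+00, -4.41571343e-05,  3.23799476e-01]), 'force': array([-0.39874112, -0.35115792,  0.18215826]), 'torque': array([-0.05277501,  0.01921339,  0.04133279]), 'grip_force': 0.0, 'width': 0.08533381275400481}
```

View pics/side0.png

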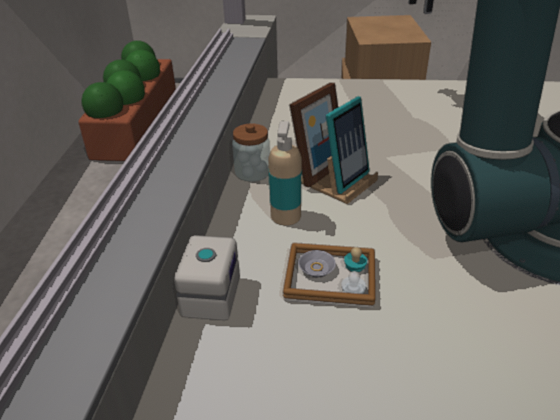

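View pics/top0.png

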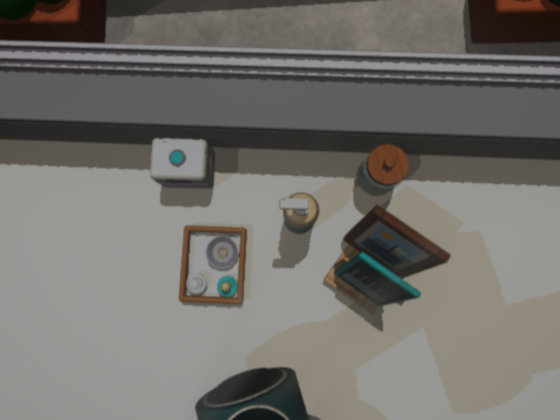

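The views agree: the frame sits in the rear slot and the tablet in the front one, on the jar's side. The rack is turned by about −33°. In the top view the bottle is at about (300,215), the jar lid at (387,165) and the sterilizer top at (180,160). I'll zoom in for the corners.

```bash
cat > h.py <<'E'
import numpy as np, cv2
from bench import bot
C={n:bot.calibration(n) for n in("side","top")}
def proj(n,P):
    P=np.atleast_2d(P); T=C[n]["camera_from_world"]; c=P@T[:3,:3].T+T[:3,3]; c=c*[1,-1,-1]
    u=c@C[n]["mtx"].T; return u[:,:2]/u[:,2:]
def ray(n,uv):
    T=C[n]["camera_from_world"]; d=np.linalg.inv(C[n]["mtx"])@[uv[0],uv[1],1]; d=d*[1,-1,-1]
    return -T[:3,:3].T@T[:3,3], T[:3,:3].T@d
def atz(n,uv,z):
    o,d=ray(n,uv); return o+d*(z-o[2])/d[2]
def crop(n,x0,y0,w,h,s,f):
    im=bot.snapshot(n)[y0:y0+h,x0:x0+w,::-1]; cv2.imwrite(f,cv2.resize(im,None,fx=s,fy=s,interpolation=cv2.INTER_CUBIC))
E
python3 - <<'E'
from h import *
a=cv2.resize(cv2.imread("pics/top0.png")[195:320,315:455],None,fx=4,fy=4,interpolation=cv2.INTER_CUBIC)
cv2.imwrite("pics/ct.png",a)
a=cv2.resize(cv2.imread("pics/side0.png")[75:205,225:385],None,fx=4.5,fy=4.5,interpolation=cv2.INTER_CUBIC)
cv2.imwrite("pics/cs.png",a)
for n in C: print(n,ray(n,(280,210))[0])
print("jarlid",atz("top",(387,165),.11)); print("bottle",atz("top",(301,208),.17),"spout tip",atz("top",(281,204),.213))
print("ster corners",[atz("top",p,.1).round(3).tolist() for p in((153,140),(208,139),(207,177),(152,177))])
print("wall top",[atz("top",p,.13).round(3).tolist() for p in((5,121),(280,128),(555,136))])
print("wall foot",[atz("top",p,0).round(3).tolist() for p in((5,139),(280,149),(450,155))])
print("side wall top",[atz("side",p,.13).round(3).tolist() for p in((160,330),(240,120))])
print("tray",[atz("top",p,.027).round(3).tolist() for p in((181,302),(243,303),(245,228),(184,227))])
E
```

```text
side [0.45156709 0.83307172 0.6632875 ]
top [ 0.43439508 -0.00750249  0.81062782]
jarlid [ 0.61609273 -0.18931957  0.11      ]
bottle [ 0.52792749 -0.02721578  0.17      ] spout tip [0.52825033 0.00547134 0.213     ]
ster corners [[0.673, 0.255, 0.1], [0.674, 0.148, 0.1], [0.599, 0.148, 0.1], [0.6, 0.254, 0.1]]
wall top [[0.704, 0.527, 0.13], [0.683, 0.009, 0.13], [0.661, -0.486, 0.13]]
wall foot [[0.713, 0.626, 0.0], [0.683, 0.012, 0.0], [0.665, -0.353, 0.0]]
side wall top [[0.658, 0.392, 0.13], [0.64, -0.203, 0.13]]
tray [[0.36, 0.211, 0.027], [0.358, 0.086, 0.027], [0.508, 0.084, 0.027], [0.511, 0.21, 0.027]]
```

View pics/ct.png

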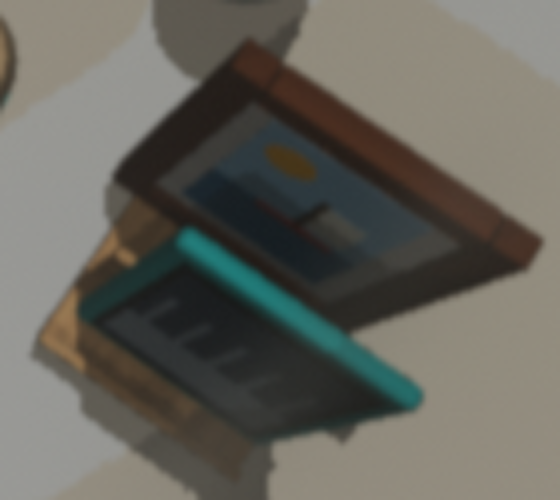

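View pics/cs.png

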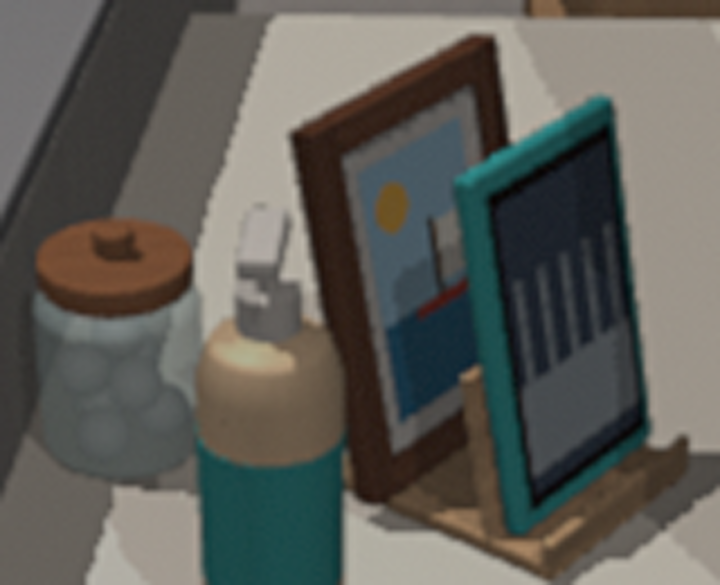

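Top crop: the frame's top face runs from (252,40) to (542,240) and the tablet's from (190,228) to (422,395). In the side crop the tablet's lower corners are at (515,530) and (648,435). Next I'll fit the poses.

Run:
```python
from h import *
from scipy.optimize import least_squares
from scipy.spatial.transform import Rotation as Ro
T=lambda u,v:("top",315+u/4,195+v/4); S=lambda u,v:("side",225+u/4.5,75+v/4.5)
def fit(W,H,D,obs):
    def pts(p): 
        L=np.array([o[0] for o in obs],float)*[D,W/2,H]
        return Ro.from_euler("xyz",[0,p[3] if len(p)>3 else np.radians(12),p[2]]).apply(L)+[p[0],p[1],.010]
    def res(p):
        P=pts(p); return np.concatenate([proj(o[1][0],P[i])[0]-o[1][1:] for i,o in enumerate(obs)])
    for p0 in([.45,-.2,-.55],[.45,-.2,-.55,.2]):
        s=least_squares(res,p0,loss="soft_l1"); print(s.x.round(4),np.degrees(s.x[2:]).round(1)); print(res(s.x).reshape(-1,2).round(1).tolist())
        r=Ro.from_euler("xyz",[0,s.x[3] if len(s.x)>3 else np.radians(12),s.x[2]])
        print("top centre",(r.apply([-D/2,0,H])+[*s.x[:2],.01]).round(4))
fit(.14,.19,.016,[((0,1,1),T(252,40)),((0,-1,1),T(542,240)),((-1,1,1),T(235,68)),((-1,-1,1),T(525,268)),((-1,1,1),S(308,140)),((0,-1,1),S(492,38)),((-1,1,0),S(388,497))])
fit(.115,.18,.012,[((0,1,1),T(188,227)),((0,-1,1),T(423,393)),((-1,1,1),T(178,243)),((-1,-1,1),T(412,408)),((-1,1,1),S(465,195)),((0,-1,1),S(607,98)),((-1,1,0),S(515,530)),((-1,-1,0),S(648,435))])
# wall check overlay
im=cv2.imread("pics/side0.png")
for z in(0,.13):
    q=proj("side",[[.683+.0425*(y-.01),y,z] for y in np.linspace(-.4,.45,12)])
    for a in q: cv2.circle(im,tuple(int(round(t)) for t in a),2,(0,0,255),-1)
for c,r,h in(((.616,-.189),.042,.122),((.528,-.027),.032,.17)):
    for z in(0,h):
        q=proj("side",[[c[0]+r*np.cos(t),c[1]+r*np.sin(t),z] for t in np.linspace(0,6.28,16)])
        for a in q: cv2.circle(im,tuple(int(round(t)) for t in a),1,(0,255,0),-1)
cv2.imwrite("pics/ov.png",im)
```

```text
[ 0.4559 -0.1819 -0.6316] [-36.2]
[[-0.8, -0.7], [1.1, 0.8], [-1.6, -0.1], [0.7, 1.9], [0.7, -1.5], [-4.6, -1.4], [-2.7, 2.7]]
top centre [ 0.4815 -0.2006  0.1975]
[ 0.4491 -0.177  -0.6384  0.2594] [-36.6  14.9]
[[-0.5, -0.9], [0.8, 0.8], [-1.2, -0.6], [0.7, 1.8], [0.3, -1.1], [-4.6, -0.5], [0.1, 3.7]]
top centre [ 0.482  -0.2014  0.1957]
[ 0.3925 -0.1475 -0.6398] [-36.7]
[[-0.2, -1.9], [1.2, -0.0], [-1.6, -0.0], [0.3, 2.5], [0.1, -3.1], [-2.9, -1.2], [0.2, 2.4], [0.9, 1.0]]
top centre [ 0.4178 -0.1663  0.1873]
[ 0.3938 -0.1486 -0.6379  0.1974] [-36.5  11.3]
[[-0.3, -1.7], [1.3, 0.2], [-1.7, 0.2], [0.3, 2.7], [0.3, -3.2], [-2.7, -1.4], [-0.4, 2.1], [0.3, 0.8]]
top centre [ 0.4174 -0.1662  0.1877]
```

View pics/ov.png

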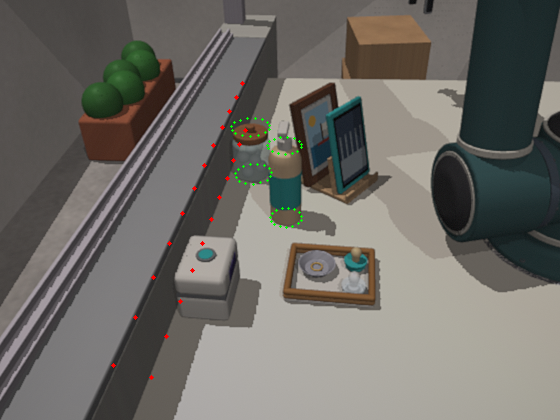

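The overlay matches the jar, bottle and wall edge. I measure:

| Item | Value |
|---|---|
| Wall face | x≈0.683 at y=0, yaw −2.4° |
| Free gap in y | −0.147 to 0.148 |
| Frame top centre | (0.482, −0.201, 0.197), yaw −36.5° |
| Tablet top centre | (0.418, −0.166, 0.187), yaw −36.5° |

Now I'll approach above the frame.

>>> {"method": "apply_moves", "body": {"series": [[0.06,0.11,0.06,0.02],[0.13,0.22,0.12,0.04],[0.2,0.33,0.18,0.06],[0.26,0.44,0.25,0.08],[0.33,0.55,0.31,0.1],[0.4,0.66,0.37,0.12],[0.46,0.77,0.43,0.14],[0.53,0.88,0.5,0.156]], "gripper": 90, "grip_force": 30}}

```text
clock: 0.9
ee_pos: [0.2682, -0.5509, 0.2818]
eef_rot: [-3.141, 0.0, 0.448]
force: [-0.7, 1.2, 0.1]
width: 0.0551
grip_force: 0.0
```

>>> {"method": "apply_moves", "body": {"series": [[0.06,0.11,0,0.02],[0.13,0.22,0,0.04],[0.2,0.33,0,0.06],[0.26,0.44,0,0.08],[0.33,0.55,0,0.1],[0.4,0.66,0,0.12],[0.46,0.77,0,0.14],[0.53,0.88,0,0.156]]}}

```text
clock: 1.7
ee_pos: [0.3212, -0.463, 0.2813]
eef_rot: [3.142, 0.0, 0.57]
force: [0.1, -0.1, -0.2]
width: 0.0551
grip_force: 0.0
```

>>> {"method": "apply_moves", "body": {"series": [[0.06,0.11,0,0.02],[0.13,0.22,0,0.04],[0.2,0.33,0,0.06],[0.26,0.44,0,0.08],[0.33,0.55,0,0.1],[0.4,0.66,0,0.12],[0.46,0.77,0,0.14],[0.53,0.88,0,0.156]]}}

```text
clock: 2.5
ee_pos: [0.3742, -0.375, 0.2813]
eef_rot: [3.142, 0.0, 0.693]
force: [-0.2, -0.1, -0.6]
width: 0.0553
grip_force: 0.0
```

>>> {"method": "apply_moves", "body": {"series": [[0.06,0.11,0,0.02],[0.13,0.22,0,0.04],[0.2,0.33,0,0.06],[0.26,0.44,0,0.08],[0.33,0.55,0,0.1],[0.4,0.66,0,0.12],[0.46,0.77,0,0.14],[0.53,0.88,0,0.156]]}}

```text
clock: 3.3
ee_pos: [0.4272, -0.287, 0.2813]
eef_rot: [3.142, 0.0, 0.815]
force: [-0.8, -0.1, -0.1]
width: 0.0554
grip_force: 0.0
```

>>> {"method": "apply_moves", "body": {"series": [[0.06,0.11,0,0.02],[0.13,0.22,0,0.04],[0.2,0.33,0,0.06],[0.26,0.44,0,0.08],[0.33,0.55,0,0.1],[0.4,0.66,0,0.12],[0.53,0.88,0,0.156],[0.53,0.88,0,0.156]]}}

```text
clock: 4.1
ee_pos: [0.4809, -0.1978, 0.2812]
eef_rot: [-3.141, -0.001, 0.94]
force: [-0.5, -0.5, -0.0]
width: 0.0553
grip_force: 0.0
```

>>> {"method": "apply_moves", "body": {"series": [[0,0,-0.12,0],[0,0,-0.25,0],[0,0,-0.38,0],[0,0,-0.5,0],[0,0,-0.63,0],[0,0,-0.76,0],[0,0,-0.9,0],[0,0,-1,0]]}}

```text
clock: 4.9
ee_pos: [0.4795, -0.1999, 0.1797]
eef_rot: [-3.141, 0.0, 0.936]
force: [0.9, -0.5, -0.6]
width: 0.055
grip_force: 0.0
```

>>> {"method": "apply_moves", "body": {"series": [[0,0,-0.05,0],[0,0,-0.1,0],[0,0,-0.15,0],[0,0,-0.2,0],[0,0,-0.2,0],[0,0,-0.2,0],[0,0,-0.2,0],[0,0,-0.2,0]]}}

```text
clock: 5.7
ee_pos: [0.4799, -0.2, 0.1616]
eef_rot: [3.141, -0.0, 0.936]
force: [-0.1, -0.8, 0.3]
width: 0.0554
grip_force: 0.0
```

>>> {"method": "apply_moves", "body": {"series": [[0,0,0,0],[0,0,0,0],[0,0,0,0],[0,0,0,0],[0,0,0,0],[0,0,0,0],[0,0,0,0],[0,0,0,0]], "gripper": 255, "grip_force": 25}}

```text
clock: 6.5
ee_pos: [0.4798, -0.1999, 0.1614]
eef_rot: [-3.142, -0.0, 0.936]
force: [-2.3, 2.5, 4.6]
width: 0.0221
grip_force: 26.2
```

>>> {"method": "apply_moves", "body": {"series": [[0,0,0.05,0],[0,0,0.1,0],[0,0,0.17,0],[0,0,0.25,0],[0,0,0.35,0],[0,0,0.45,0],[0,0,0.5,0],[0,0,0.5,0]]}}

```text
clock: 7.3
ee_pos: [0.4801, -0.2001, 0.2126]
eef_rot: [3.14, -0.0, 0.936]
force: [-3.2, 2.4, -1.2]
width: 0.02
grip_force: 25.2
```

```bash
python3 -c "
from h import *
a=bot.snapshot('side')[20:240,180:440,::-1]; b=bot.snapshot('top')[140:340,280:480,::-1]
a=cv2.resize(a,(472,400)); b=cv2.resize(b,(400,400))[:, :320]
cv2.imwrite('pics/l1.png',np.hstack([a,b]))"
```

```text
(no output)
```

View pics/l1.png

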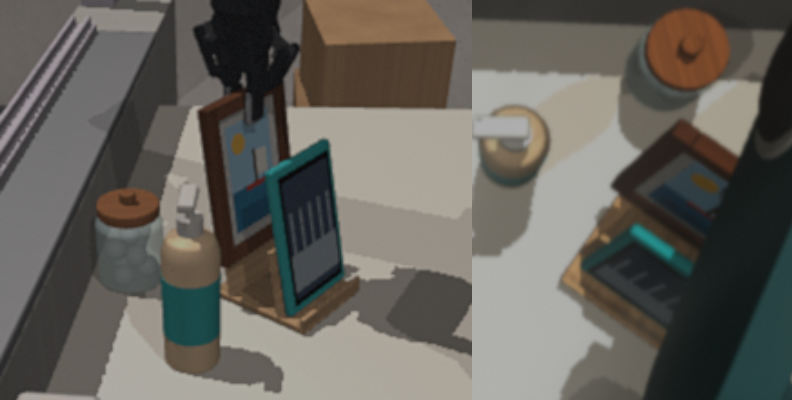

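The frame came up cleanly, tilted about 10° in the grip. I'll lift it above the bottle, turn it square to the wall and carry it over.

>>> {"method": "apply_moves", "body": {"series": [[0,0,0.12,0],[0,0,0.25,0],[0,0,0.37,0],[0,0,0.5,0],[0,0,0.62,0],[0,0,0.75,0],[0,0,0.87,0],[0,0,0.95,0]]}}

```text
clock: 8.2
ee_pos: [0.4799, -0.2, 0.3078]
eef_rot: [3.14, -0.0, 0.936]
force: [-0.2, 0.7, -4.3]
width: 0.0154
grip_force: 29.8
```

>>> {"method": "apply_moves", "body": {"series": [[0,0,0.1,0.09],[0,0,0.2,0.18],[0,0,0.3,0.27],[0,0,0.4,0.36],[0,0,0.5,0.46],[0,0,0.65,0.56],[0,0,0.8,0.66],[0,0,0.9,0.755]]}}

```text
clock: 9.0
ee_pos: [0.4798, -0.1999, 0.3976]
eef_rot: [3.141, 0.0, 1.533]
force: [0.9, -0.6, -4.6]
width: 0.0157
grip_force: 29.8
```

>>> {"method": "apply_moves", "body": {"series": [[0.11,0.08,0,0],[0.22,0.17,0,0],[0.33,0.25,0,0],[0.45,0.34,0,0],[0.56,0.42,0,0],[0.67,0.5,0,0],[0.78,0.59,0,0],[0.88,0.67,0,0]]}}

```text
clock: 9.8
ee_pos: [0.5687, -0.1321, 0.3962]
eef_rot: [-3.141, -0.0, 1.53]
force: [-1.2, -0.0, -3.7]
width: 0.0152
grip_force: 29.8
```

>>> {"method": "apply_moves", "body": {"series": [[0.11,0.08,0,0],[0.22,0.17,0,0],[0.33,0.25,0,0],[0.45,0.34,0,0],[0.56,0.42,0,0],[0.67,0.5,0,0],[0.84,0.67,0,0],[0.84,0.67,0,0]]}}

```text
clock: 10.6
ee_pos: [0.6535, -0.0641, 0.3954]
eef_rot: [-3.141, -0.001, 1.531]
force: [0.3, -1.6, -4.6]
width: 0.0157
grip_force: 29.8
```

```bash
python3 -c "
from h import *
a=bot.snapshot('side')[0:320,140:420,::-1]; b=bot.snapshot('top')[60:320,130:440,::-1]
a=cv2.resize(a,(395,450)); b=cv2.resize(b,(400,335)); b=cv2.copyMakeBorder(b,0,115,0,0,cv2.BORDER_CONSTANT)
cv2.imwrite('pics/l2.png',np.hstack([a,b])); print(bot.get_obs()['joints'])"
```

```text
[-1.38905556e-01  7.85950606e-02  1.21780611e+00 -1.32514763e-04
  1.84586731e+00 -9.81932390e-02]
```

View pics/l2.png

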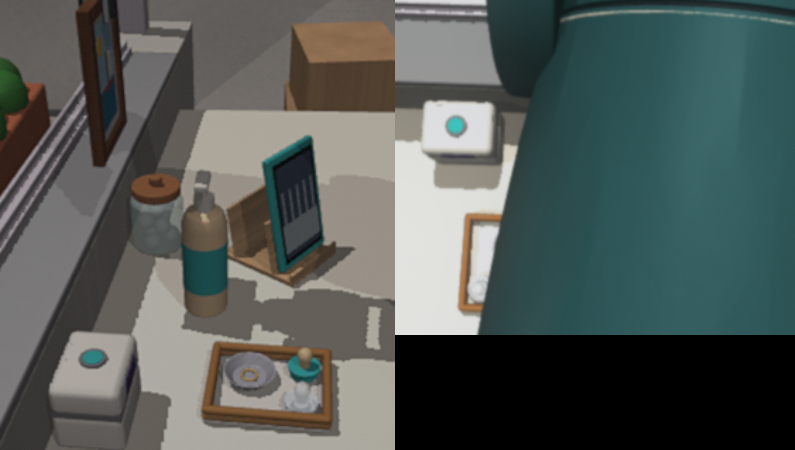

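The frame is now vertical in the pads (width 15.5 mm). Its lower +y corner is at about (100,163) in the crop. I'll compute the height of its bottom edge.

Run:
```python
from h import *
k=280/395
for u,v,x in((101,164,.6455),(92,160,.6615)):
    o,d=ray("side",(140+u*k,v*320/450)); t=(x-o[0])/d[0]; s=(0.006-o[1])/d[1]
    print((o+d*s).round(4))
    print(proj("side",[[x,.006,z] for z in(.22,.23,.24,.25)]).round(1).tolist(),140+u*k,v*320/450)
```

```text
[0.6524 0.006  0.243 ]
[[216.7, 128.4], [216.2, 123.3], [215.6, 118.2], [215.1, 113.1]] 211.59493670886076 116.62222222222222
[0.6633 0.006  0.2483]
[[207.9, 128.2], [207.3, 123.2], [206.7, 118.1], [206.1, 112.9]] 205.21518987341773 113.77777777777777
```

>>> {"method": "apply_moves", "body": {"series": [[-0.05,0,-0.06,0],[-0.1,0,-0.18,0],[-0.165,0,-0.32,0],[-0.165,0,-0.46,0],[-0.165,0,-0.6,0],[-0.165,0,-0.74,0],[-0.165,0,-0.88,0],[-0.165,0,-1,0]]}}

```text
clock: 11.5
ee_pos: [0.6353, -0.0659, 0.2948]
eef_rot: [-3.141, -0.0, 1.529]
force: [-0.8, -0.4, -4.4]
width: 0.0156
grip_force: 29.8
```

>>> {"method": "apply_moves", "body": {"series": [[0,0,-0.14,0],[0,0,-0.28,0],[0,0,-0.42,0],[0,0,-0.56,0],[0,0,-0.7,0],[0,0,-0.82,0],[0,0,-0.92,0],[0,0,-1,0]]}}

```text
clock: 12.3
ee_pos: [0.6352, -0.0659, 0.1954]
eef_rot: [-3.141, -0.0, 1.529]
force: [0.1, -0.4, -3.7]
width: 0.0153
grip_force: 29.8
```

>>> {"method": "apply_moves", "body": {"series": [[0,0,-0.06,0],[0,0,-0.12,0],[0,0,-0.18,0],[0,0,-0.24,0],[0,0,-0.28,0],[0,0,-0.31,0],[0,0,-0.34,0],[0,0,-0.35,0]]}}

```text
clock: 13.1
ee_pos: [0.6352, -0.0659, 0.161]
eef_rot: [-3.141, -0.0, 1.529]
force: [-0.3, -0.4, -4.0]
width: 0.0156
grip_force: 29.8
```

>>> {"method": "apply_moves", "body": {"series": [[0,0,-0.01,0],[0,0,-0.02,0],[0,0,-0.03,0],[0,0,-0.04,0],[0,0,-0.05,0],[0,0,-0.05,0],[0,0,-0.05,0],[0,0,-0.05,0]]}}

```text
clock: 13.9
ee_pos: [0.6357, -0.0657, 0.1577]
eef_rot: [3.14, -0.0, 1.53]
force: [-1.5, 2.7, 6.6]
width: 0.0155
grip_force: 31.3
```

```bash
python3 -c "
from h import *
a=bot.snapshot('side')[30:280,130:380,::-1]
b=cv2.resize(a,(600,600),interpolation=cv2.INTER_CUBIC)
cv2.imwrite('pics/l3.png',b)
print(((proj('side',[[x,y,z] for x in(.628,.644) for y in(.004,-.136) for z in (0,.007,.19)])-[130,30])*2.4).round().tolist())"
```

```text
[[253.0, 467.0], [253.0, 461.0], [235.0, 271.0], [276.0, 375.0], [276.0, 368.0], [262.0, 189.0], [235.0, 467.0], [234.0, 460.0], [214.0, 270.0], [259.0, 374.0], [259.0, 368.0], [243.0, 188.0]]
```

View pics/l3.png

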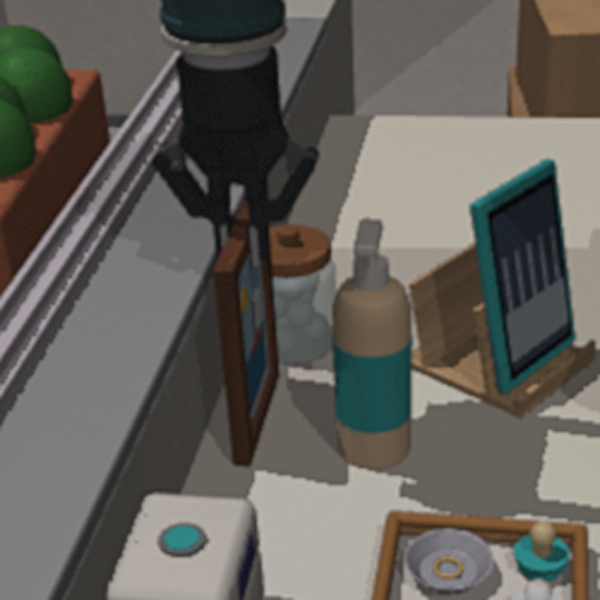

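The frame's far lower corner is on the dresser at (275,375). The near corner at (245,462) is a few millimetres up, so it is rolled slightly and will settle flat. I'll ease the grip and tilt it back with the fingers around it.

>>> {"method": "apply_moves", "body": {"series": [[0,0,0,0],[0,0,0,0],[0,0,0,0],[0,0,0,0],[0,0,0,0],[0,0,0,0],[0,0,0,0],[0,0,0,0]], "gripper": 175}}

```text
clock: 14.75
ee_pos: [0.6352, -0.0659, 0.1563]
eef_rot: [-3.142, 0.0, 1.529]
force: [1.4, 0.3, -0.1]
width: 0.0268
grip_force: 0.0
```

>>> {"method": "apply_moves", "body": {"series": [[0.03,0,0,0],[0.06,0,0,0],[0.09,0,0,0],[0.12,0,0,0],[0.15,0,0,0],[0.18,0,0,0],[0.21,0,0,0],[0.24,0,0,0]]}}

```text
clock: 15.55
ee_pos: [0.6595, -0.0659, 0.1563]
eef_rot: [-3.142, -0.0, 1.529]
force: [0.5, 0.3, -0.1]
width: 0.0267
grip_force: 0.0
```

>>> {"method": "apply_moves", "body": {"series": [[0.02,0,0,0],[0.05,0,0,0],[0.08,0,0,0],[0.11,0,0,0],[0.14,0,0,0],[0.16,0,0,0],[0.18,0,0,0],[0.19,0,0,0]], "gripper": 165}}

```text
clock: 16.35
ee_pos: [0.6784, -0.0659, 0.1563]
eef_rot: [-3.142, 0.0, 1.529]
force: [0.3, -0.5, -0.7]
width: 0.0302
grip_force: 0.0
```

>>> {"method": "apply_moves", "body": {"series": [[0,0,0,0],[0,0,0,0],[0,0,0,0],[0,0,0.05,0],[0,0,0.15,0],[0,0,0.4,0],[0,0,0.7,0],[0,0,1,0]], "gripper": 20}}

```text
clock: 17.15
ee_pos: [0.6781, -0.0659, 0.2584]
eef_rot: [3.141, 0.0, 1.529]
force: [-0.0, 0.5, -0.5]
width: 0.0788
grip_force: 0.0
```

>>> {"method": "apply_moves", "body": {"series": [[0,0,0.15,0],[0,0,0.3,0],[-0.1,-0.04,0.3,-0.04],[-0.24,-0.1,0.3,-0.08],[-0.38,-0.16,0.3,-0.12],[-0.52,-0.22,0.3,-0.17],[-0.66,-0.28,0.3,-0.21],[-0.8,-0.33,0.3,-0.25]], "gripper": 90}}

```text
clock: 17.95
ee_pos: [0.5969, -0.0995, 0.2861]
eef_rot: [-3.141, 0.0, 1.33]
force: [0.0, 0.6, 0.6]
width: 0.0554
grip_force: 0.0
```

>>> {"method": "apply_moves", "body": {"series": [[-0.12,-0.04,0,-0.04],[-0.24,-0.08,0,-0.08],[-0.36,-0.12,0,-0.12],[-0.48,-0.16,0,-0.16],[-0.6,-0.2,0,-0.2],[-0.72,-0.24,0,-0.24],[-0.84,-0.28,0,-0.28],[-0.95,-0.33,0,-0.3]]}}

```text
clock: 18.75
ee_pos: [0.5022, -0.1322, 0.2863]
eef_rot: [3.141, -0.0, 1.095]
force: [0.6, -0.3, 0.6]
width: 0.0555
grip_force: 0.0
```

>>> {"method": "apply_moves", "body": {"series": [[-0.12,-0.04,0,-0.04],[-0.24,-0.08,0,-0.08],[-0.36,-0.12,0,-0.12],[-0.48,-0.16,0,-0.16],[-0.6,-0.2,0,-0.2],[-0.72,-0.26,0,-0.205],[-0.88,-0.326,0,-0.205],[-0.88,-0.326,0,-0.205]]}}

```text
clock: 19.55
ee_pos: [0.4136, -0.1654, 0.2867]
eef_rot: [3.141, 0.0, 0.936]
force: [0.6, -0.4, 0.7]
width: 0.0553
grip_force: 0.0
```

```bash
python3 -c "
from h import *
a=bot.snapshot('side')[30:330,130:380,::-1]; b=bot.snapshot('top')[100:320,130:410,::-1]
cv2.imwrite('pics/s4.png',a);cv2.imwrite('pics/t4.png',b)
b=cv2.resize(b,(360,283)); b=cv2.copyMakeBorder(b,0,227,0,0,cv2.BORDER_CONSTANT)
cv2.imwrite('pics/l4.png',np.hstack([cv2.resize(a,(425,510),interpolation=cv2.INTER_CUBIC),b]))"
```

```text
(no output)
```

View pics/l4.png

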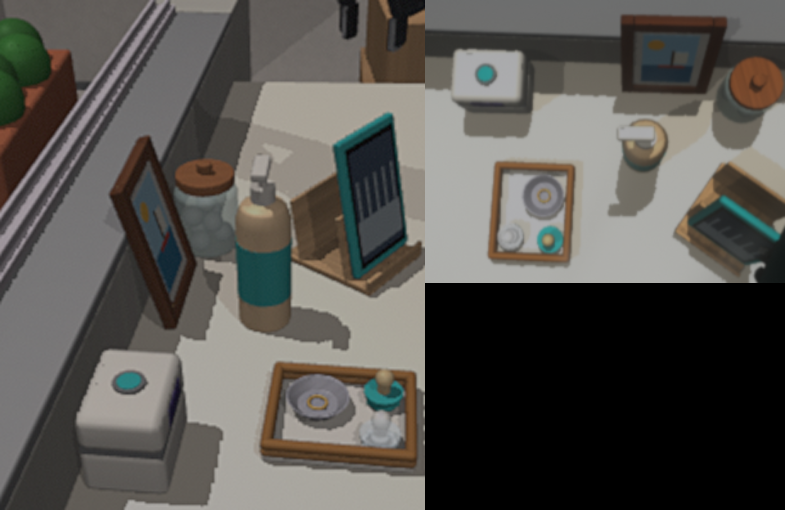

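The frame leans squarely on the wall and nothing else has moved. Next is the tablet grasp.

Run:
```python
from h import *
f=280/360
for n,u,v,z in(("frame foot +y",622,93,.004),("frame foot -y",705,93,.004),("top +y",621,17,.185),("top -y",725,17,.185),("ster top -y edge near",523,101,.1),("far",523,52,.1),("ster top +y near",453,101,.1),("lid -y",783,85,.105),("lid +y",728,85,.105)):
    print(n,atz("top",(130+(u-425)*f,100+v*f),z).round(4))
```

```text
frame foot +y [0.6299 0.0049 0.004 ]
frame foot -y [ 0.6284 -0.133   0.004 ]
top +y [0.6889 0.003  0.185 ]
top -y [ 0.6868 -0.1338  0.185 ]
ster top -y edge near [0.596  0.1497 0.1   ]
far [0.6709 0.1514 0.1   ]
ster top +y near [0.597  0.2542 0.1   ]
lid -y [ 0.6148 -0.2302  0.105 ]
lid +y [ 0.6157 -0.1509  0.105 ]
```

>>> {"method": "apply_moves", "body": {"series": [[0,0,-0.12,0],[0,0,-0.25,0],[0.02,0.01,-0.38,0],[0.02,0.01,-0.5,0],[0.02,0.01,-0.63,0],[0.02,0.01,-0.76,0],[0.02,0.01,-0.9,0],[0.02,0.01,-1,0]]}}

```text
clock: 20.45
ee_pos: [0.417, -0.1634, 0.1848]
eef_rot: [-3.141, 0.0, 0.936]
force: [0.3, -0.7, 0.2]
width: 0.0554
grip_force: 0.0
```

>>> {"method": "apply_moves", "body": {"series": [[0,0,-0.06,0],[0,0,-0.12,0],[0,0,-0.18,0],[0,0,-0.24,0],[0,0,-0.28,0],[0,0,-0.31,0],[0,0,-0.315,0],[0,0,-0.315,0]]}}

```text
clock: 21.25
ee_pos: [0.4173, -0.1636, 0.1549]
eef_rot: [3.141, -0.0, 0.936]
force: [-1.3, -0.1, 0.1]
width: 0.0554
grip_force: 0.0
```

>>> {"method": "apply_moves", "body": {"series": [[0,0,0,0],[0,0,0,0],[0,0,0,0],[0,0,0,0],[0,0,0,0],[0,0,0,0],[0,0,0,0],[0,0,0,0]], "gripper": 255, "grip_force": 25}}

```text
clock: 22.05
ee_pos: [0.4173, -0.1635, 0.1549]
eef_rot: [3.142, -0.0, 0.936]
force: [-1.9, 2.5, 5.0]
width: 0.0178
grip_force: 25.7
```

>>> {"method": "apply_moves", "body": {"series": [[0,0,0.05,0],[0,0,0.1,0],[0,0,0.17,0],[0,0,0.25,0],[0,0,0.35,0],[0,0,0.45,0],[0,0,0.5,0],[0,0,0.5,0]]}}

```text
clock: 22.85
ee_pos: [0.4176, -0.1637, 0.206]
eef_rot: [3.14, -0.0, 0.936]
force: [-3.0, 2.3, -0.6]
width: 0.0155
grip_force: 25.0
```

>>> {"method": "apply_moves", "body": {"series": [[0,0,0.12,0],[0,0,0.25,0],[0,0,0.37,0],[0,0,0.5,0],[0,0,0.62,0],[0,0,0.75,0],[0,0,0.87,0],[0,0,0.95,0]]}}

```text
clock: 23.65
ee_pos: [0.4174, -0.1636, 0.3012]
eef_rot: [3.141, -0.0, 0.936]
force: [0.2, -0.3, -3.6]
width: 0.0116
grip_force: 28.9
```

>>> {"method": "apply_moves", "body": {"series": [[0,0,0.1,0.09],[0,0,0.2,0.18],[0,0,0.3,0.27],[0,0,0.4,0.36],[0,0,0.5,0.46],[0,0,0.65,0.56],[0,0,0.8,0.66],[0,0,0.95,0.755]]}}

```text
clock: 24.45
ee_pos: [0.4172, -0.1635, 0.3956]
eef_rot: [-3.141, -0.0, 1.533]
force: [0.3, -0.4, -3.8]
width: 0.0113
grip_force: 28.9
```

>>> {"method": "apply_moves", "body": {"series": [[0.09,0.1,0,0],[0.18,0.2,0,0],[0.28,0.3,0,0],[0.38,0.4,0,0],[0.47,0.5,0,0],[0.56,0.6,0,0],[0.66,0.7,0,0],[0.76,0.8,0,0]]}}

```text
clock: 25.25
ee_pos: [0.4941, -0.0826, 0.3947]
eef_rot: [-3.142, -0.0, 1.529]
force: [-0.4, -0.6, -3.6]
width: 0.0112
grip_force: 28.9
```

>>> {"method": "apply_moves", "body": {"series": [[0.09,0.1,0,0],[0.18,0.2,0,0],[0.28,0.3,0,0],[0.38,0.4,0,0],[0.47,0.5,0,0],[0.56,0.6,0,0],[0.66,0.7,0,0],[0.76,0.8,0,0]]}}

```text
clock: 26.05
ee_pos: [0.5701, -0.0027, 0.3948]
eef_rot: [3.142, -0.0, 1.529]
force: [-0.6, -0.1, -3.5]
width: 0.0117
grip_force: 28.9
```

>>> {"method": "apply_moves", "body": {"series": [[0.09,0.1,0,0],[0.18,0.2,0,0],[0.28,0.3,0,0],[0.38,0.4,0,0],[0.47,0.5,0,0],[0.56,0.6,0,0],[0.76,0.8,0,0],[0.76,0.8,0,0]]}}

```text
clock: 26.85
ee_pos: [0.6469, 0.0786, 0.3936]
eef_rot: [-3.14, -0.0, 1.531]
force: [-0.0, -1.9, -4.9]
width: 0.0113
grip_force: 28.9
```

Run:
```python
from h import *
o=bot.get_obs()["ee_pos"]; print(o)
im=bot.snapshot("side"); cv2.imwrite("pics/s5.png",im[:,:,::-1]); h=cv2.cvtColor(im,cv2.COLOR_RGB2HSV)
m=((h[...,0]>80)&(h[...,0]<95)&(h[...,1]>120)&(h[...,2]>50)).astype(np.uint8)
n,l,s,c=cv2.connectedComponentsWithStats(m)
for i in range(1,n):
    if s[i,4]>40:
        p=np.argwhere(l==i)[:,::-1]; print(s[i].tolist(), cv2.approxPolyDP(cv2.convexHull(p.astype(np.int32)),3,True)[:,0].tolist())
for b in(.24,.25):
  for dy in(0,.01):
    print(b,dy,proj("side",[[o[0]+a,o[1]+dy+y,b+z] for a in(-.006,.006) for y in(.0575,-.0575) for z in(0,.18)]).round().tolist())
```

```text
[0.64692518 0.07861188 0.39359894]
[181, 21, 23, 131, 968] [[201, 151], [195, 145], [181, 40], [196, 21]]
[269, 173, 32, 37, 906] [[300, 174], [299, 204], [289, 209], [275, 207], [271, 203], [269, 173]]
[199, 249, 14, 10, 103] [[212, 252], [206, 258], [199, 256], [202, 250]]
[345, 254, 22, 18, 235] [[366, 262], [359, 271], [350, 270], [345, 257], [362, 255]]
0.24 0 [[203.0, 156.0], [189.0, 42.0], [217.0, 122.0], [206.0, 17.0], [196.0, 156.0], [180.0, 42.0], [210.0, 122.0], [198.0, 16.0]]
0.24 0.01 [[202.0, 160.0], [187.0, 45.0], [216.0, 125.0], [204.0, 19.0], [194.0, 160.0], [179.0, 45.0], [209.0, 125.0], [197.0, 18.0]]
0.25 0 [[203.0, 151.0], [188.0, 35.0], [216.0, 117.0], [205.0, 10.0], [195.0, 151.0], [179.0, 35.0], [209.0, 117.0], [197.0, 10.0]]
0.25 0.01 [[201.0, 154.0], [186.0, 37.0], [215.0, 120.0], [204.0, 12.0], [194.0, 154.0], [177.0, 37.0], [208.0, 120.0], [196.0, 12.0]]
```

>>> {"method": "apply_moves", "body": {"series": [[-0.02,-0.01,-0.06,0],[-0.02,-0.01,-0.18,0],[-0.02,-0.01,-0.32,0],[-0.02,-0.01,-0.46,0],[-0.02,-0.01,-0.6,0],[-0.02,-0.01,-0.74,0],[-0.02,-0.01,-0.88,0],[-0.02,-0.01,-1,0]]}}

```text
clock: 27.7
ee_pos: [0.6431, 0.0755, 0.2933]
eef_rot: [-3.141, 0.0, 1.529]
force: [-0.3, -0.7, -4.1]
width: 0.0114
grip_force: 28.9
```

>>> {"method": "apply_moves", "body": {"series": [[0,0,-0.14,0],[0,0,-0.28,0],[0,0,-0.42,0],[0,0,-0.56,0],[0,0,-0.7,0],[0,0,-0.82,0],[0,0,-0.92,0],[0,0,-1,0]]}}

```text
clock: 28.5
ee_pos: [0.6432, 0.0755, 0.1939]
eef_rot: [-3.141, 0.0, 1.529]
force: [1.0, 0.1, -4.4]
width: 0.0119
grip_force: 28.9
```

>>> {"method": "apply_moves", "body": {"series": [[0,0,-0.06,0],[0,0,-0.12,0],[0,0,-0.18,0],[0,0,-0.24,0],[0,0,-0.28,0],[0,0,-0.31,0],[0,0,-0.34,0],[0,0,-0.35,0]]}}

```text
clock: 29.3
ee_pos: [0.6432, 0.0755, 0.1595]
eef_rot: [-3.141, 0.0, 1.529]
force: [0.0, 0.1, -4.6]
width: 0.0116
grip_force: 28.9
```

>>> {"method": "apply_moves", "body": {"series": [[0,0,-0.01,0],[0,0,-0.02,0],[0,0,-0.03,0],[0,0,-0.04,0],[0,0,-0.05,0],[0,0,-0.05,0],[0,0,-0.05,0],[0,0,-0.05,0]]}}

```text
clock: 30.1
ee_pos: [0.6433, 0.0755, 0.1549]
eef_rot: [3.142, -0.0, 1.529]
force: [-0.8, 0.4, -3.0]
width: 0.0114
grip_force: 28.9
```

>>> {"method": "apply_moves", "body": {"series": [[0,0.0,-0.01,0],[0,0,-0.02,0],[0,0,-0.03,0],[0,0,-0.03,0],[0,0,-0.03,0],[0,0,-0.03,0],[0,0,-0.03,0],[0,0,-0.03,0]]}}

```text
clock: 30.9
ee_pos: [0.6433, 0.0755, 0.1518]
eef_rot: [3.142, 0.0, 1.529]
force: [0.8, -0.3, -3.4]
width: 0.0115
grip_force: 28.9
```

>>> {"method": "apply_moves", "body": {"series": [[0,0.0,-0.01,0],[0,0,-0.02,0],[0,0,-0.03,0],[0,0,-0.03,0],[0,0,-0.03,0],[0,0,-0.03,0],[0,0,-0.03,0],[0,0,-0.03,0]]}}

```text
clock: 31.7
ee_pos: [0.6438, 0.0759, 0.1506]
eef_rot: [3.139, -0.001, 1.53]
force: [-1.3, 4.1, 9.8]
width: 0.0117
grip_force: 31.0
```

>>> {"method": "apply_moves", "body": {"series": [[0,0,0,0],[0,0,0,0],[0,0,0,0],[0,0,0,0],[0,0,0,0],[0,0,0,0],[0,0,0,0],[0,0,0,0]], "gripper": 184}}

```text
clock: 32.5
ee_pos: [0.6432, 0.0754, 0.1488]
eef_rot: [-3.142, 0.0, 1.529]
force: [-0.5, 0.8, 0.7]
width: 0.024
grip_force: 0.0
```

>>> {"method": "apply_moves", "body": {"series": [[0.03,0,0,0],[0.06,0,0,0],[0.09,0,0,0],[0.12,0,0,0],[0.15,0,0,0],[0.18,0,0,0],[0.21,0,0,0],[0.24,0,0,0]]}}

```text
clock: 33.3
ee_pos: [0.6675, 0.0755, 0.1488]
eef_rot: [3.142, -0.0, 1.529]
force: [-0.5, -0.1, -0.3]
width: 0.0235
grip_force: 0.0
```

>>> {"method": "apply_moves", "body": {"series": [[0.02,0,0,0],[0.05,0,0,0],[0.08,0,0,0],[0.11,0,0,0],[0.14,0,0,0],[0.17,0,0,0],[0.19,0,0,0],[0.21,0,0,0]], "gripper": 175}}

```text
clock: 34.1
ee_pos: [0.6884, 0.0755, 0.1488]
eef_rot: [-3.142, -0.0, 1.529]
force: [-0.3, -0.3, 0.2]
width: 0.0266
grip_force: 0.0
```

Now I'll open, rise, back off and check.

>>> {"method": "apply_moves", "body": {"series": [[0,0,0,0],[0,0,0,0],[0,0,0,0],[0,0,0.05,0],[0,0,0.15,0],[0,0,0.4,0],[0,0,0.7,0],[0,0,1,0]], "gripper": 20}}

```text
clock: 34.9
ee_pos: [0.6881, 0.0754, 0.2509]
eef_rot: [3.141, -0.0, 1.529]
force: [0.4, 0.1, 0.7]
width: 0.0785
grip_force: 0.0
```

>>> {"method": "apply_moves", "body": {"series": [[0,0,0.2,0],[0,0,0.4,0],[-0.12,-0.12,0.5,0],[-0.28,-0.28,0.5,0],[-0.44,-0.44,0.5,0],[-0.6,-0.6,0.5,0],[-0.8,-0.8,0.5,0],[-1,-1,0.5,0]]}}

```text
clock: 35.7
ee_pos: [0.5868, -0.0255, 0.2991]
eef_rot: [3.141, 0.0, 1.529]
force: [0.4, -1.0, 1.2]
width: 0.0787
grip_force: 0.0
```

>>> {"method": "apply_moves", "body": {"series": [[-0.12,-0.12,0,0],[-0.25,-0.25,0,0],[-0.37,-0.37,0,0],[-0.5,-0.5,0,0],[-0.62,-0.62,0,0],[-0.75,-0.75,0,0],[-0.87,-0.87,0,0],[-1,-1,0,0]]}}

```text
clock: 36.5
ee_pos: [0.4873, -0.1254, 0.2987]
eef_rot: [-3.142, -0.0, 1.529]
force: [0.5, 0.8, -0.1]
width: 0.0787
grip_force: 0.0
```

>>> {"method": "apply_moves", "body": {"series": [[0,-0.12,0,0],[0,-0.25,0,0],[0,-0.37,0,0],[0,-0.5,0,0],[0,-0.62,0,0],[0,-0.75,0,0],[0,-0.87,0,0],[0,-1,0,0]]}}

```text
clock: 37.3
ee_pos: [0.4883, -0.2255, 0.2988]
eef_rot: [-3.142, -0.0, 1.53]
force: [0.9, -0.4, -0.1]
width: 0.0787
grip_force: 0.0
```

```bash
python3 -c "
from h import *
a=bot.snapshot('side')[30:330,130:380,::-1]; b=bot.snapshot('top')[100:280,130:410,::-1]
b=cv2.resize(b,(420,270),interpolation=cv2.INTER_CUBIC); b=cv2.copyMakeBorder(b,0,186,0,0,cv2.BORDER_CONSTANT)
cv2.imwrite('pics/l6.png',np.hstack([cv2.resize(a,(380,456),interpolation=cv2.INTER_CUBIC),b]))"
```

```text
(no output)
```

View pics/l6.png

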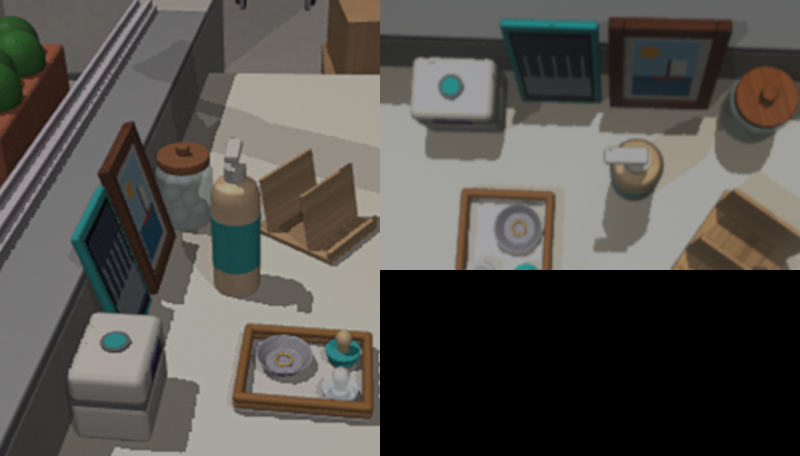

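In the top view the frame and tablet lean side by side with a visible gap between them (columns 600–609). They are also clear of the sterilizer (about column 500) and the jar (column 733), and they are square to the wall.

```bash
python3 -c "
from bench import bot
print(bot.job_done())"
```

```text
the job is handed in; nothing more can be done
None
```

The frame (jar side) and the tablet (sterilizer side) now lean against the wall at about 15°, clear of each other and their neighbours; I handed the job in at about 37 s, and it returned no verdict.

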